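# Take a bore depth with the bridge depth gauge

### The job

Measure how deep the bore in the green block is: pick up the depth gauge by its orange post, stand its foot flat on the block with the rod over the bore, then push the rod's red knob down until the rod meets the bottom of the bore and keep it pressed there for a second. Then, holding the gauge by the post so that the rod stays exactly as it was set, lift it off and stand it upright with its foot flat across both pads of the wooden rest, the rod hanging in the gap, and let go. Leave everything else on the bench where it is.

Things in the scene. Friction and masses are not known exactly. Their poses are not given: they have to be found in the camera images.
- gauge_handle (a point): Depth gauge's grip: orange post with black bands, 22 x 20 mm (x, y), rising from its steel foot bar; point on its axis, 80 mm above the foot's underside, 19 mm below the post's top. Axes: z up, x along the bar from rod to post. Gauge 0.38 to 0.55 kg, balanced about 32 mm from the rod; starts standing upright on the bench, rod drawn up. Grip across y, from above.
- gauge_foot (a point): Point on the underside of the gauge's foot bar, on the rod axis, 70 mm in -x from the post's axis and 80 mm below gauge_handle; axes as gauge_handle. The bar is 130 x 30 x 14 mm and runs from 45 mm behind the rod axis to 85 mm on the post's side. A 26 mm round boss, 18 mm tall, stands on it round the rod.
- depth_rod (a joint): How far the rod is pushed down out of the foot, in m, 0 = fully drawn up (tip 1 mm inside the underside of the foot), at most 0.060. A friction sleeve holds the rod wherever it is left: sliding it takes about 3 N, a little more when fast. The rod protrudes below the foot by this value less 1 mm.
- rod_tip (a point): Lower end of the gauge's steel rod (8 mm diameter), on its axis; moves with the rod.
- knob_top (a point): Centre of the flat top of the red round knob (30 mm diameter, 14 mm tall) on the upper end of the rod; with the rod drawn up it is 108 mm above the underside of the foot, and it sinks as the rod goes down. Press here.
- block: Green fixed fixture block, 180 x 80 x 70 mm (x, y, z), origin at the centre of its underside on the bench, flat top 70 mm up, one blind bore in the middle of its top.
- bore_mouth (a point): Centre of the mouth of the bore in the green block's top face (21 mm diameter, vertical); axes as the block's, x along its 180 mm length.
- bore_floor: Flat brass bottom of the blind bore; origin at the centre of its upper face. Its depth below the block's top differs from time to time, 30 to 52 mm.
- stand: Fixed light-wood gauge rest: two raised pads, each 70 mm square, tops 70 mm above the bench, with a 40 mm gap between them (in x), open down to a 10 mm base board 180 x 80 mm. Origin at the centre of its underside; x along its length, across the gap. The gauge may face either way along it.
- stand_gap (a point): Middle of the gap of the wooden rest, at the height of the pads' tops; axes as the rest's.
- jar: Bystander, loose: small amber glass jar with steel cap, 44 mm across, 50 mm tall; origin at its underside. Leave alone.
- wax: Bystander, loose: blue wax block 60 x 40 x 22 mm; origin at its underside. Leave alone.
- bench_block: Bystander, loose: square steel bench block 70 x 70 x 20 mm; origin at its underside. Leave alone.
- hammer: Bystander, loose: small hammer lying flat; origin at its underside. Leave alone.
- ring_clamp: Bystander, loose: wooden ring clamp 100 x 26 mm with a brass collar, lying flat; origin at its underside. Leave alone.
- bowl: Bystander, loose: white ceramic bowl, 90 mm across, 35 mm tall; origin at its underside. Leave alone.
- brush: Bystander, loose: brush lying flat; origin at its underside. Leave alone.
- driver: Bystander, loose: screwdriver lying flat; origin at its underside. Leave alone.
Not all that is in view belongs to the job. What is meant by the block is not purple, and is the larger of those in its own colour.

How it is judged:
By the outcome, as a careful person would: the job done as asked, in the order asked, and still so for the second after the job is handed in, with the robot touching nothing.
It also fails if it takes over 61 s, if anything falls off the work surface, if the arm or the gripper's body presses on something with over 40 N, if the wrist force passes 120 N, or if a joint passes its speed limit or range.

### The arm

A 6-joint arm with a two-finger parallel gripper is mounted at the origin on the work surface. World frame = base frame: x ahead of the robot, y to its left, z up, the work surface at z = 0. Lengths are in m, angles in degrees, forces in N, time in s.
With the tool pointing down it reaches from about 0.3 to 0.75 m from the base axis. Payload 8.5 kg.
Tool frame: the origin (TCP) lies between the finger pads; the fingertips stand 14 mm ahead of it and the grasp point (between the pads) lies 5 mm behind it; x points along the fingers, z is the direction in which the jaws open and shut, and the axes are right-handed (so a half turn about x gives the same grasp; the last joint's range is limited). The gripper opens to 85 mm and grips with 20 to 120 N. Pads are 22 mm wide; open, the fingers measure 114 mm over their backs; the gripper's body (76 mm by 85 mm) begins 54 mm behind the grasp point. The pads swing forward as they close: fully open they stand 13 mm farther back than shut.
Start: joints at [61.461, 21.807, 74.336, -0, 83.858, -12.336], TCP at [0.153, 0.528, 0.245] pointing down, gripper open.
Joint ranges: [-178.18, 178.18], [-50.72, 133.34], [12.68, 142.11], [-81.47, 261.47], [9.98, 163.14], [-165.26, 165.26]. Speed limits (degrees/s): [136.94, 136.94, 180, 180, 180, 180].

### API

Orientations are given as a 3x3 rotation matrix whose columns are the frame's x, y, z axes.
In Python, from rig import env gives the robot as it stands.
- The arm moves only by the shell command python3 -m jog 'ROWS' [FORCE]. ROWS is JSON, a list of rows, each a list of 5 numbers: the opening, from -1 (shut) to 1 (fully open), so that 0 is half open, then the shift along the tool's x, y, z in m, then the turn about the tool's x in rad. In form: [[claw, dx, dy, dz, yaw], ...]. A call has 1 to 20 rows; each row is the pose to reach, as a shift and turn from the pose commanded when the call began, along the tool's axes at that moment; what a row does not reach only later rows make up. A row lasts 1/10 s, in which the tool goes at most 50 mm and 8.59 degrees, less where a joint would pass 70% of its speed; a pose out of reach is approached as far as the arm can. A call with a gripper value outside its range is refused whole. The fingers move at their own pace and stop on an object; FORCE is the grip in N (left out, the last holds). Time passes only in rows, so rows that repeat a pose let the fingers close. It gives the time, the measured TCP pose, the force and the opening at its end, in the units of the state.
- env.observe(): the state, without advancing time (a new reading comes with each control period).
- env.get_image(name): name is "scene" or "side" or "wrist"; returns the picture (384x512x3 uint8, red, green, blue); there is no depth.
- env.camera_model(name): a dict with "fx", "fy", "cx", "cy" (pixels), "k1" (the pictures are not rectified: a ray, as slopes to the right and down, at radius r is drawn at 1 + k1 r^2 times it, then the intrinsics apply), "origin" and "orientation" of the camera in the world. Camera axes: x right, y up, looking along -z (the intrinsics and any distortion apply to the point x, -y, -z); pixel columns grow to the right and rows downward; lengths in m; the calibration is good to about 2 mm. A picture is of the moment at which its call begins: read the wrist's pose just before it. camera_model takes no time and is no camera call; for the wrist camera it gives the pose at the moment of the call.
- env.close_job(): hands the job in, once; it reports no verdict.
The state is a dict: "time_s": time; "q": joint angles; "qvel": joint speeds; "joint_efforts": joint torques, N m; "position": TCP position; "tool_rot": TCP orientation; "ft_force": force on the tool from outside, world axes, zero at the start; "wrist_torque": the same for the moment, N m; "grip_width": finger opening in m.
Only numpy, scipy, OpenCV 4.12 (cv2) and the standard library are available. Lean on these libraries where they do the work, as an engineer would, in place of code of your own. Each camera call takes 0.05 s, during which the arm holds its last target.

## Working session

There is one attempt and no reset: what is moved stays moved. The work goes in short steps, Python scripts to look and compute and a shell command to move; the robot and the scene stay as the last step left them, time stands still between calls to the robot, and variables do not carry over. Pictures are saved under pics/ and viewed, and the job is handed in when it is done.

```bash
ls; mkdir -p pics; cat > h.py <<'E'
import numpy as np, cv2
from rig import env
def snap(n,f):
    m=env.camera_model(n); im=env.get_image(n); cv2.imwrite('pics/'+f+'.png',im[:,:,::-1]); 
    import json; json.dump({k:(v.tolist() if hasattr(v,'tolist') else v) for k,v in m.items()},open('pics/'+f+'.json','w'))
    return im,m
def load(f):
    import json; return cv2.imread('pics/'+f+'.png')[:,:,::-1], json.load(open('pics/'+f+'.json'))
def ray(m,u,v):
    x=(u-m['cx'])/m['fx']; y=(v-m['cy'])/m['fy']
    K=np.eye(3); p=cv2.undistortPoints(np.array([[[x,y]]],float),K,np.array([m['k1'],0,0,0.]))[0,0]
    R=np.array(m['orientation']); return np.array(m['origin']), R@np.array([p[0],-p[1],-1.])
def onz(m,u,v,z):
    o,d=ray(m,u,v); return o+d*(z-o[2])/d[2]
def proj(m,P):
    c=np.array(m['orientation']).T@(np.array(P)-np.array(m['origin'])); x=c[0]/-c[2]; y=-c[1]/-c[2]; s=1+m['k1']*(x*x+y*y)
    return np.array([m['cx']+m['fx']*x*s, m['cy']+m['fy']*y*s])
def tri(m1,p1,m2,p2):
    o1,d1=ray(m1,*p1);o2,d2=ray(m2,*p2)
    s=np.linalg.lstsq(np.c_[d1,-d2],o2-o1,rcond=None)[0]; a=o1+d1*s[0];b=o2+d2*s[1]
    return (a+b)/2, np.linalg.norm(a-b)
E
python3 - <<'E'
from h import *
for n in ['scene','side','wrist']:
    im,m=snap(n,n+'0'); print(n,m)
print(env.observe())
E
```

```text
pics
scene {'fx': 378.30144196769857, 'fy': 378.30144196769857, 'cx': 254.9262894285829, 'cy': 190.55930339527447, 'k1': -0.05515996569140376, 'origin': array([ 0.79331234, -0.5688694 ,  1.00954766]), 'orientation': array([[ 0.88091814, -0.38434076,  0.27616193],
       [ 0.47323864,  0.72192002, -0.50485312],
       [-0.00533119,  0.57542477,  0.81783734]])}
side {'fx': 492.35916940519417, 'fy': 492.35916940519417, 'cx': 256.51534788184694, 'cy': 189.41682089907928, 'k1': 0.060959064396953526, 'origin': array([0.23652231, 1.31589105, 1.16710386]), 'orientation': array([[-0.98576673,  0.1054608 , -0.13092735],
       [-0.1680881 , -0.60335979,  0.7795533 ],
       [ 0.00321602,  0.79046504,  0.61249871]])}
wrist {'fx': 270.7936280909653, 'fy': 270.7936280909653, 'cx': 254.5843168343381, 'cy': 194.8608459495334, 'k1': -0.009462160711934176, 'origin': array([0.08145883, 0.54911887, 0.37311713]), 'orientation': array([[ 0.27965043, -0.91681776, -0.28502777],
       [ 0.96010021,  0.26648757,  0.08480541],
       [-0.00179475, -0.29737109,  0.95476029]])}
{'time_s': 0.15, 'q': array([ 6.14599056e+01,  2.18323830e+01,  7.43720115e+01, -7.81007174e-04,
        8.38588360e+01, -1.23358981e+01]), 'qvel': array([-0.01872919, -0.2536425 , -0.2293554 , -0.02840529, -0.01797594,
        0.03111608]), 'joint_efforts': array([ 2.36215499e-03, -4.48626459e+01, -2.31345749e+01, -1.58543357e-04,
        3.80911530e-03,  8.81421101e-06]), 'position': array([0.15338774, 0.5279597 , 0.24486745]), 'tool_rot': array([[-5.15355449e-04, -9.60273601e-01,  2.79059752e-01],
       [-9.75951574e-04,  2.79060139e-01,  9.60273131e-01],
       [-9.99999391e-01,  2.22533186e-04, -1.08099570e-03]]), 'ft_force': array([-0.10521844,  0.22670277, -0.11659604]), 'wrist_torque': array([0.01973877, 0.00037539, 0.00890124]), 'grip_width': 0.08568378566912388}
```

View pics/scene0.png

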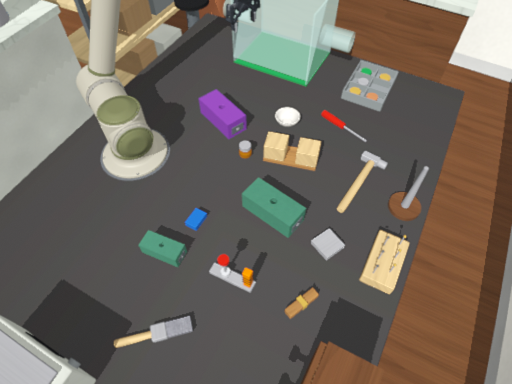

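View pics/side0.png

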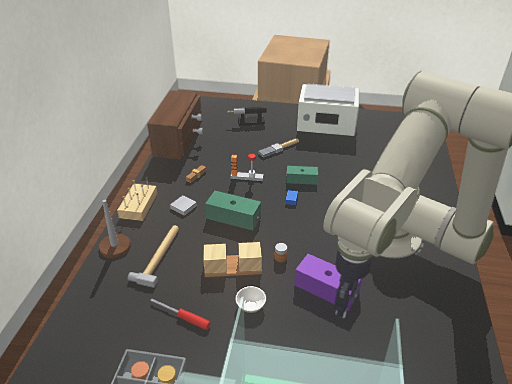

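View pics/wrist0.png

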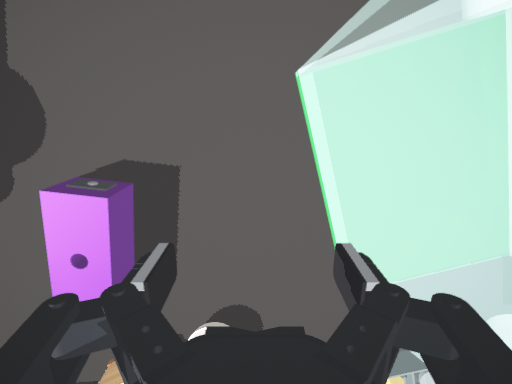

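The scene view shows three bored blocks: purple at (222,113), large green at (273,206) and small green at (163,248). The large green one fits, being the larger of the green pair. The gauge is at (232,275) with its knob at (224,260) and post at (248,277). The wooden rest is at (293,150). I'll enlarge these to confirm and measure.

```bash
python3 - <<'E'
from h import *
im,_=load('scene0'); c=cv2.resize(im[120:310,130:360],None,fx=3.2,fy=3.1,interpolation=cv2.INTER_CUBIC); cv2.imwrite('pics/c1.png',c[:,:,::-1]); print(c.shape)
im,_=load('side0'); c=cv2.resize(im[140:290,180:340],None,fx=4,fy=4,interpolation=cv2.INTER_CUBIC); cv2.imwrite('pics/c2.png',c[:,:,::-1]); print(c.shape)
E
```

```text
(589, 736, 3)
(600, 640, 3)
```

View pics/c1.png

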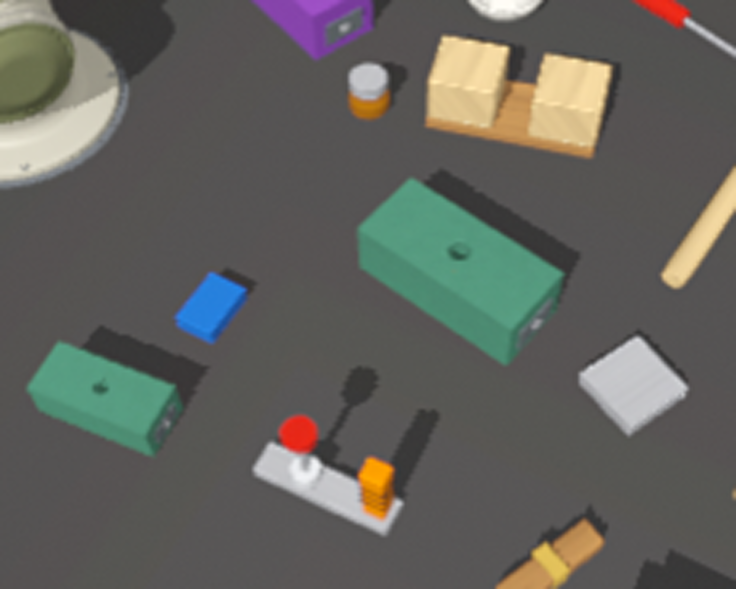

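View pics/c2.png

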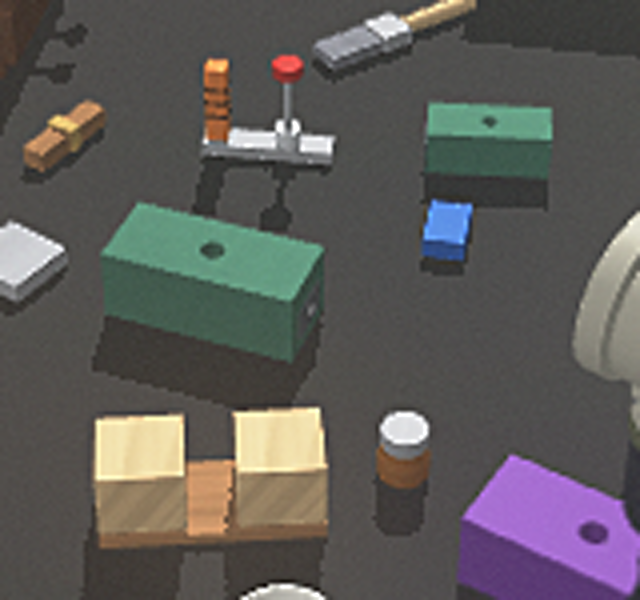

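The crops confirm it: the large green block has a single bore at scene ≈(273,201) and side ≈(233,202). Now masks and rays for positions.

```bash
cat > meas.py <<'E'
from h import *
def big(mask,near):
    n,l,s,c=cv2.connectedComponentsWithStats(mask.astype(np.uint8))
    i=min([k for k in range(1,n) if s[k,4]>12],key=lambda k:np.hypot(*(c[k]-near))); return (l==i),c[i],s[i]
def topface(im,m,hlo,hhi,smin,vmin,near,z):
    hsv=cv2.cvtColor(np.ascontiguousarray(im),cv2.COLOR_RGB2HSV); h,s,v=[hsv[...,k].astype(int) for k in range(3)]
    mk,c,st=big((h>=hlo)&(h<=hhi)&(s>smin)&(v>vmin),near)
    cn=max(cv2.findContours(mk.astype(np.uint8),cv2.RETR_EXTERNAL,cv2.CHAIN_APPROX_NONE)[0],key=cv2.contourArea)[:,0,:]
    W=np.array([onz(m,*p,z)[:2] for p in cn]); r=cv2.minAreaRect((W*1000).astype(np.float32)); return r,c,st
if __name__=='__main__':
    S,ms=load('scene0'); D,md=load('side0')
    for im,m,pts in ((S,ms,((265,215),(265,195),(277,145),(310,150))),(D,md,((220,220),(240,200),(215,252),(250,250),(240,265)))):
        hsv=cv2.cvtColor(np.ascontiguousarray(im),cv2.COLOR_RGB2HSV)
        for p in pts: print(p,hsv[p[1],p[0]])
    for n,im,m in (('scene',S,ms),('side',D,md)):
        hsv=cv2.cvtColor(np.ascontiguousarray(im),cv2.COLOR_RGB2HSV); h,s,v=[hsv[...,k].astype(int) for k in range(3)]
        nk=(224,260) if n=='scene' else (252,157)
        red=((h<6)|(h>172))&(s>150)&(v>100); mk,c,st=big(red,nk); print(n,'knob',c,st)
        npo=(248,277) if n=='scene' else (234,165)
        o=(h>=6)&(h<20)&(s>170)&(v>100); mk,c,st=big(o,npo); print(n,'post',c,st)
E
python3 meas.py
```

```text
(265, 215) [ 78 115 138]
(265, 195) [ 79 112 152]
(277, 145) [ 20  87 242]
(310, 150) [ 20  86 241]
(220, 220) [75 67 91]
(240, 200) [ 75  89 157]
(215, 252) [ 22  78 240]
(250, 250) [ 22  74 241]
(240, 265) [ 18  84 143]
scene knob [223.03603604 259.63063063] [217 254  12  12 111]
scene post [247.38095238 276.48979592] [242 268  11  19 147]
side knob [251.31578947 156.60526316] [248 154   8   6  38]Traceback (most recent call last):
  File "meas.py", line 20, in <module>
    o=(h>=6)&(h<20)&(s>170)&(v>100); mk,c,st=big(o,npo); print(n,'post',c,st)
                                             ~~~^^^^^^^
  File "meas.py", line 4, in big
    i=min([k for k in range(1,n) if s[k,4]>12],key=lambda k:np.hypot(*(c[k]-near))); return (l==i),c[i],s[i]
ValueError: min() iterable argument is empty
```

```bash
python3 - <<'E'
from meas import *
S,ms=load('scene0'); D,md=load('side0')
print('side block',topface(D,md,65,90,60,120,(233,203),.07))
print('scene block',topface(S,ms,65,90,60,143,(273,203),.07))
for p in ((277,140),(308,145)): print('scene pad',p,topface(S,ms,12,28,40,225,p,.07))
for p in ((215,252),(250,250)): print('side pad',p,topface(D,md,12,28,40,225,p,.07))
# bore
for n,im,m,nr in (('scene',S,ms,(273,201)),('side',D,md,(233,202))):
    g=cv2.cvtColor(np.ascontiguousarray(im),cv2.COLOR_RGB2GRAY).astype(float)
    w=g[nr[1]-6:nr[1]+7,nr[0]-6:nr[0]+7]; d=np.clip(np.median(w)-15-w,0,None); yy,xx=np.mgrid[-6:7,-6:7]
    u=nr[0]+(d*xx).sum()/d.sum(); v=nr[1]+(d*yy).sum()/d.sum(); print(n,'bore',u,v,onz(m,u,v,.07))
    hsv=cv2.cvtColor(np.ascontiguousarray(im),cv2.COLOR_RGB2HSV); h,s,vv=[hsv[...,k].astype(int) for k in range(3)]
    np_=(248,277) if n=='scene' else (234,165)
    try:
        mk,c,st=big((h>=4)&(h<20)&(s>140)&(vv>90),np_); print(n,'post',c,st)
    except Exception as e: print(e)
print(tri(ms,(223.0,259.6),md,(251.3,156.6)))
E
```

```text
side block (((541.0987548828125, 5.633903503417969), (79.12031555175781, 178.6559295654297), 78.94673156738281), array([233.11126761, 202.37183099]), array([206, 191,  55,  24, 710], dtype=int32))
scene block (((541.3474731445312, 3.6268157958984375), (79.2175521850586, 176.82872009277344), 78.8399887084961), array([273.61158966, 201.48707909]), array([ 243,  178,   62,   48, 1277], dtype=int32))
scene pad (277, 140) (((443.98052978515625, 213.57244873046875), (67.02288055419922, 92.72102355957031), 15.052946090698242), array([276.29003021, 141.59516616]), array([264, 132,  24,  24, 331], dtype=int32))
scene pad (308, 145) (((550.7349243164062, 236.4848175048828), (67.35529327392578, 97.94880676269531), 13.370495796203613), array([308.31754875, 148.21727019]), array([297, 138,  23,  26, 359], dtype=int32))
side pad (215, 252) (((547.623046875, 253.81622314453125), (66.27323150634766, 66.60506439208984), 12.608564376831055), array([214.53153153, 251.47747748]), array([204, 244,  22,  16, 333], dtype=int32))
side pad (250, 250) (((439.9557800292969, 226.59747314453125), (68.04505920410156, 66.4908447265625), 11.309293746948242), array([249.44514107, 249.92163009]), array([239, 242,  23,  16, 319], dtype=int32))
scene bore 272.4303278688525 201.7704918032787 [ 5.41304973e-01 -3.35291984e-04  7.00000000e-02]
scene post [247.3836478  276.56603774] [242 268  11  19 159]
side bore 232.55693348365276 202.0665163472379 [0.54188888 0.00573657 0.07      ]
side post [233.52941176 161.14705882] [231 155   6  14  68]
(array([ 0.51821303, -0.2412246 ,  0.10164688]), np.float64(0.0015997588985936866))
```

```bash
python3 - <<'E'
from meas import *
S,ms=load('scene0'); D,md=load('side0')
P,e=tri(ms,(247.4,276.5),md,(233.5,161.1)); K=np.array([.518,-.241,.102]); print(P,e,np.degrees(np.arctan2(*(P-K)[1::-1])),np.hypot(*(P-K)[:2]))
o=env.observe(); R=o['tool_rot']; T=(P+K)/2; T[2]=.27
print(R.T@(T-o['position']))
E
```

```text
[ 0.58979765 -0.24166701  0.07162926] 0.0005895752399183374 -0.5322716399851934 0.07180075045478368
[-0.02458814 -0.5992737  -0.62699224]
```

```bash
python3 -m jog '[[1,-0.055,-0.538,-0.643,-0.283],[1,-0.055,-0.538,-0.643,-0.283],[1,-0.055,-0.538,-0.643,-0.283],[1,-0.055,-0.538,-0.643,-0.283],[1,-0.055,-0.538,-0.643,-0.283],[1,-0.055,-0.538,-0.643,-0.283],[1,-0.055,-0.538,-0.643,-0.283],[1,-0.055,-0.538,-0.643,-0.283],[1,-0.055,-0.538,-0.643,-0.283],[1,-0.055,-0.538,-0.643,-0.283],[1,-0.055,-0.538,-0.643,-0.283],[1,-0.055,-0.538,-0.643,-0.283],[1,-0.055,-0.538,-0.643,-0.283],[1,-0.055,-0.538,-0.643,-0.283],[1,-0.055,-0.538,-0.643,-0.283],[1,-0.055,-0.538,-0.643,-0.283],[1,-0.055,-0.538,-0.643,-0.283],[1,-0.055,-0.538,-0.643,-0.283],[1,-0.055,-0.538,-0.643,-0.283],[1,-0.055,-0.538,-0.643,-0.283]]' && python3 -c "
from h import *
snap('wrist','w1');o=env.observe();print(o['q'],o['tool_rot'])"
```

```text
time_s: 2.15
position: [0.4904, -0.2385, 0.3003]
tool_rot: [[-0.0, -1.0, -0.001], [0.0, -0.001, 1.0], [-1.0, 0.0, 0.0]]
ft_force: [-0.6, 0.7, -0.0]
grip_width: 0.0852
[-3.83643357e+01  1.94372701e+01  6.88618011e+01  5.01545447e-03
  9.17052432e+01 -1.28440441e+02] [[-4.73632858e-06 -9.99999114e-01 -1.33088369e-03]
 [ 1.15341653e-04 -1.33088423e-03  9.99999108e-01]
 [-9.99999993e-01  4.58281803e-06  1.15347854e-04]]
```

View pics/w1.png

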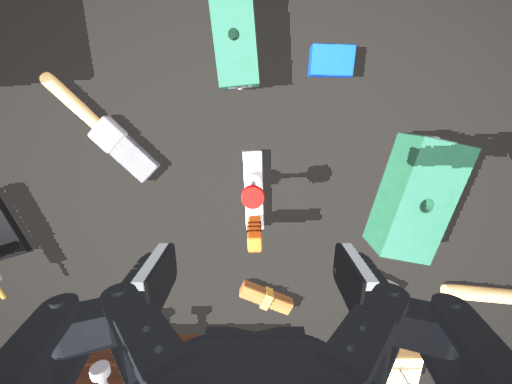

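```bash
python3 - <<'E'
from meas import *
W,m=load('w1'); print(m['origin'])
hsv=cv2.cvtColor(np.ascontiguousarray(W),cv2.COLOR_RGB2HSV); h,s,v=[hsv[...,k].astype(int) for k in range(3)]
mk,c,st=big(((h<6)|(h>172))&(s>150)&(v>80),(252,197)); print('knob',c,st,onz(m,*c,.108))
for y in range(228,254,2): print(y,hsv[y,255])
c2=cv2.resize(W[140:265,190:320],None,fx=4.6,fy=4.6,interpolation=cv2.INTER_CUBIC); cv2.imwrite('pics/c3.png',c2[:,:,::-1])
print('block',topface(W,m,65,95,60,120,(430,205),.07))
for p in ((430,205),(385,190)): print(hsv[p[1],p[0]])
E
```

```text
[0.41542703840962264, -0.23869010918740205, 0.42865740663495266]
knob [254.11627907 188.3255814 ] [242 185  22  11  43] [ 0.50677202 -0.23942024  0.108     ]
228 [ 12 173 234]
230 [ 11 152 143]
232 [ 12 173 235]
234 [ 12 173 235]
236 [ 12 172 234]
238 [ 23 136 255]
240 [ 29 101 255]
242 [ 29  98 255]
244 [ 29  97 255]
246 [ 29  97 255]
248 [ 29  97 255]
250 [ 29  96 255]
252 [ 10 109 217]
block (((538.975830078125, -13.1888427734375), (116.77213287353516, 180.14947509765625), 78.84310913085938), array([417.82405024, 197.20858643]), array([ 362,  133,  119,  133, 9713], dtype=int32))
[ 77  92 210]
[ 77  92 216]
```

View pics/c3.png

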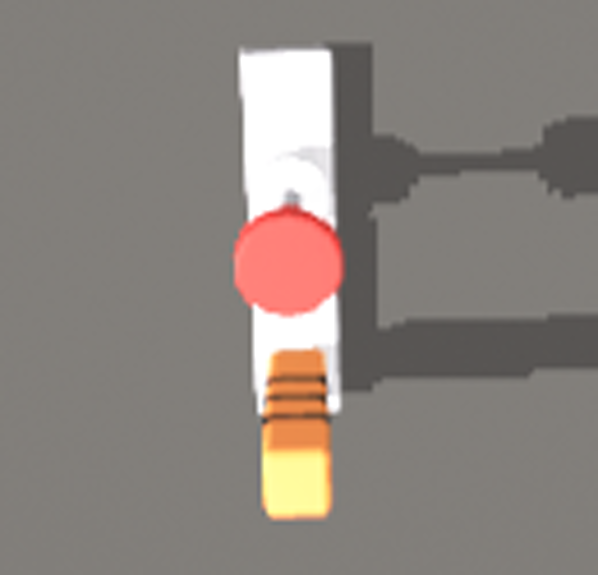

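```bash
python3 - <<'E'
from meas import *
W,m=load('w1')
K=onz(m,252.4,196.6,.108);P=onz(m,254.3,244.4,.099);E0=onz(m,190+286/4.6-.4,140+48/4.6-.4,.014)
print(K,P,E0,np.degrees(np.arctan2(*(P-K)[1::-1])),np.hypot(*(P-K)[:2]))
print(np.degrees(np.arctan2(*(K-E0)[1::-1])))
o=env.observe();R=o['tool_rot'];print(R.T@(P-o['position']))
g=cv2.cvtColor(np.ascontiguousarray(W),cv2.COLOR_RGB2GRAY).astype(float)
w=g[197:216,418:437]; d=np.clip(np.median(w)-25-w,0,None);yy,xx=np.mgrid[197:216,418:437];u,v=(d*xx).sum()/d.sum(),(d*yy).sum()/d.sum();print(u,v,onz(m,u,v,.07))
E
```

```text
[ 0.51746085 -0.24155575  0.108     ] [ 0.58815874 -0.23921331  0.099     ] [ 0.47282921 -0.24319172  0.014     ] 1.89769885934848 0.07073668350291419
2.099232820426274
[ 0.20154615 -0.09775962 -0.00106252]
423.5224309392265 206.40773480662983 [ 0.54397721 -0.00055826  0.07      ]
```

```bash
python3 -m jog '[[1,0.04,-0.05,-0.001,-0.031],[1,0.08,-0.098,-0.001,-0.031],[1,0.12,-0.098,-0.001,-0.031],[1,0.16,-0.098,-0.001,-0.031],[1,0.19,-0.098,-0.001,-0.031],[1,0.21,-0.098,-0.001,-0.031],[1,0.225,-0.098,-0.001,-0.031],[1,0.225,-0.098,-0.001,-0.031],[1,0.225,-0.098,-0.001,-0.031]]' 60 && python3 -c "
from h import *
snap('wrist','w2');snap('side','s2')
im=load('s2')[0];cv2.imwrite('pics/s2c.png',cv2.resize(im[100:240,180:340],None,fx=4,fy=4)[:,:,::-1])"
```

```text
time_s: 3.1
position: [0.5889, -0.2399, 0.0763]
tool_rot: [[0.001, -0.999, -0.032], [-0.0, -0.032, 0.999], [-1.0, -0.001, -0.0]]
ft_force: [-0.5, 0.5, 0.6]
grip_width: 0.0853
```

View pics/w2.png

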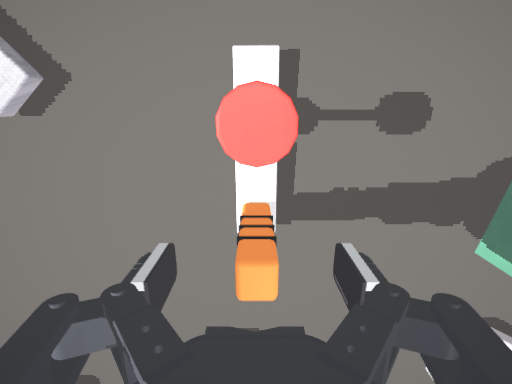

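View pics/s2c.png

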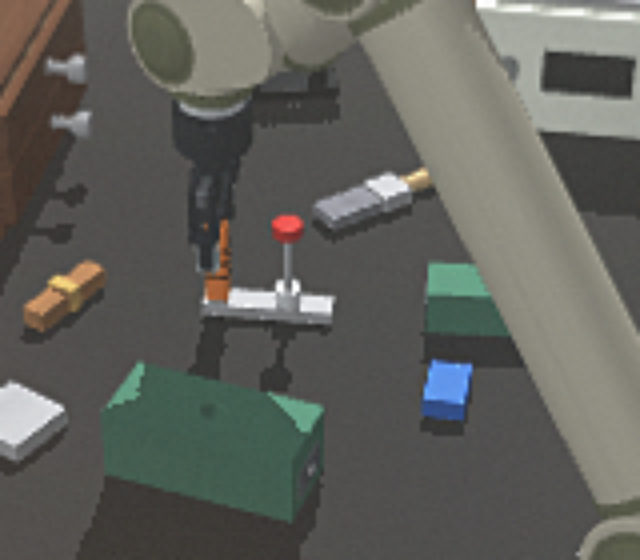

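```bash
python3 - <<'E'
from meas import *
W,m=load('w2');S,ms=load('s2')
print(onz(m,257,124,.108),onz(m,257,270,.099),onz(m,256.5,46,.014), onz(m,257,241,.099),onz(m,257,299,.099))
print(proj(ms,[.589,-.24,.099]),proj(ms,[.589,-.24,.014]),proj(ms,[.589,-.195,.075]))
E
```

```text
[ 0.51833626 -0.2414438   0.108     ] [ 0.58198272 -0.23921006  0.099     ] [ 0.47499063 -0.24257711  0.014     ] [ 0.56762192 -0.23970033  0.099     ] [ 0.59746408 -0.23868129  0.099     ]
[233.50739628 155.52731608] [234.0535231 173.2683982] [231.27475203 167.16747557]
```

```bash
python3 -m jog '[[-1,0.001,0.001,0,0],[-1,0.001,0.001,0,0],[-1,0.001,0.001,0,0],[-1,0.001,0.001,0,0],[-1,0.001,0.001,0,0],[-1,0.001,0.001,0,0],[-1,0.001,0.001,0,0],[-1,0.001,0.001,0,0],[-1,0.001,0.001,0,0],[-1,0.001,0.001,0,0]]' 100
```

```text
time_s: 4.2
position: [0.5878, -0.2404, 0.0745]
tool_rot: [[0.0, -1.0, -0.031], [-0.0, -0.031, 1.0], [-1.0, -0.0, -0.0]]
ft_force: [-0.2, 1.3, 4.4]
grip_width: 0.0187
```

```bash
python3 -m jog '[[-1,-0.01,0,0,0],[-1,-0.03,0,0,0],[-1,-0.06,0,0,0],[-1,-0.09,0,0,0],[-1,-0.115,0,0,0],[-1,-0.13,0,0,0],[-1,-0.13,0,0,0],[-1,-0.13,0,0,0]]' && python3 -c "
from h import *
snap('wrist','w3');snap('side','s3')
im=load('s3')[0];cv2.imwrite('pics/s3c.png',cv2.resize(im[80:220,180:340],None,fx=4,fy=4)[:,:,::-1])"
```

```text
time_s: 5.0
position: [0.5873, -0.2403, 0.2034]
tool_rot: [[-0.001, -1.0, -0.031], [0.001, -0.031, 1.0], [-1.0, 0.001, 0.001]]
ft_force: [0.0, 0.1, -4.7]
grip_width: 0.0191
```

View pics/w3.png

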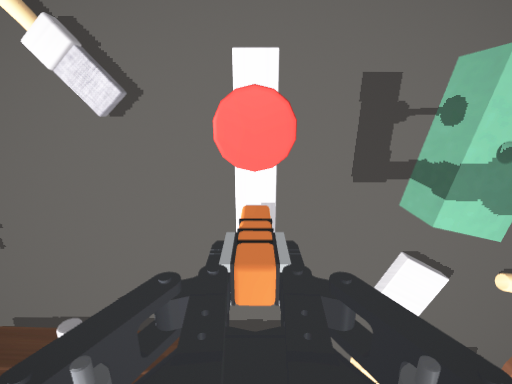

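View pics/s3c.png

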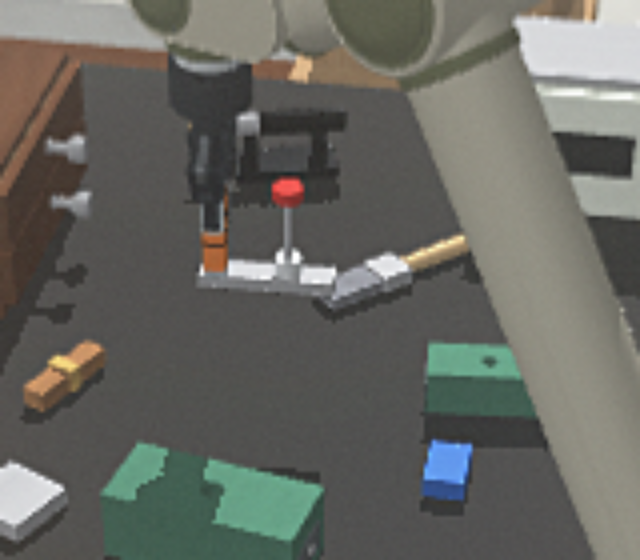

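```bash
python3 - <<'E'
from meas import *
W,m=load('w3');T=np.array([.5873,-.2403,.2034]);ty=np.array([-1,-.031,0]);tz=np.array([-.031,1,0])
for z in (.108-.0745+.2034,): 
    K=onz(m,254.5,128,z)-T; print('knob rel',K,K@ty,K@tz)
B=onz(m,256,48,.2034-.0745+.014)-T;print('end',B@ty,B@tz)
W,m=load('w1'); print('bore w1',onz(m,427,205,.07),onz(m,423.5,206.4,.07))
c=cv2.resize(W[120:280,350:490],None,fx=4,fy=3.7,interpolation=cv2.INTER_CUBIC);cv2.imwrite('pics/c4.png',c[:,:,::-1])
E
```

```text
knob rel [-0.06924547 -0.00238011  0.0335    ] 0.06931925457224039 -0.00023349596177180089
end 0.11269283953190265 0.0006865800930964329
bore w1 [0.5418733 0.0039827 0.07     ] [ 0.54396563 -0.00059229  0.07      ]
```

View pics/c4.png

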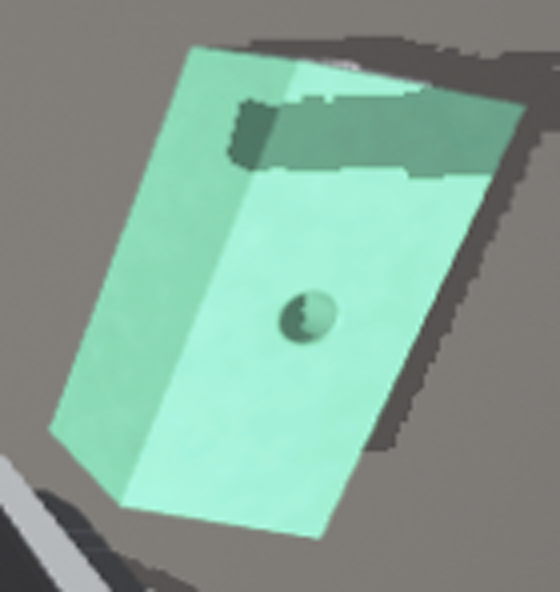

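```bash
python3 - <<'E'
from meas import *
W,m=load('w1')
C=np.array([onz(m,350+a/4-.4,120+b/3.7-.4,.07)[:2] for a,b in ((297,62),(525,105),(320,538),(120,505))]); print(C,C.mean(0))
for a,b in ((0,3),(1,2)): d=C[b]-C[a]; print(np.degrees(np.arctan2(d[1],d[0])),np.hypot(*d))
bore=np.array([.5418,.0045]); yaw=np.radians(-11.1); g=np.array([np.cos(yaw),np.sin(yaw)])
T=np.r_[bore+.0697*g,.23]; o=env.observe();R=o['tool_rot'];print(T,R.T@(T-o['position']), np.degrees(np.arctan2(R[1,1],R[0,1])))
E
```

```text
[[ 0.44700631 -0.01809186]
 [ 0.46186789  0.06078339]
 [ 0.63825418  0.02644047]
 [ 0.62284479 -0.05185341]] [0.54249329 0.00431965]
-10.868700619266564 0.17905031154564707
-11.01780678054229 0.1796985211146764
[ 0.6101961  -0.00891878  0.23      ] [-0.0269534  -0.03014851  0.23051289] -178.21628785351538
```

```bash
python3 -m jog '[[-1,-0.01,-0.002,0.015,0.02],[-1,-0.02,-0.006,0.045,0.05],[-1,-0.027,-0.011,0.085,0.09],[-1,-0.027,-0.016,0.125,0.13],[-1,-0.027,-0.022,0.165,0.17],[-1,-0.027,-0.026,0.2,0.2],[-1,-0.027,-0.03,0.222,0.2234],[-1,-0.027,-0.03,0.2305,0.2234],[-1,-0.027,-0.03,0.2305,0.2234],[-1,-0.027,-0.03,0.2305,0.2234]]' && python3 -c "
from h import *
snap('wrist','w4');snap('side','s4');snap('scene','e4')
im=load('s4')[0];cv2.imwrite('pics/s4c.png',cv2.resize(im[100:240,180:340],None,fx=4,fy=4)[:,:,::-1])
im=load('e4')[0];cv2.imwrite('pics/e4c.png',cv2.resize(im[100:260,200:360],None,fx=3.7,fy=3.7)[:,:,::-1])"
```

```text
time_s: 6.1
position: [0.6103, -0.0101, 0.2308]
tool_rot: [[-0.001, -0.982, 0.191], [-0.0, 0.191, 0.982], [-1.0, 0.001, -0.001]]
ft_force: [-0.3, 0.1, -3.8]
grip_width: 0.0186
```

View pics/s4c.png

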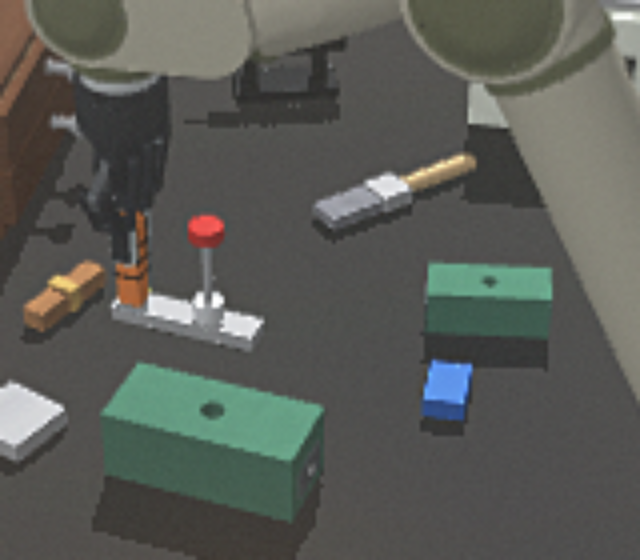

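View pics/e4c.png

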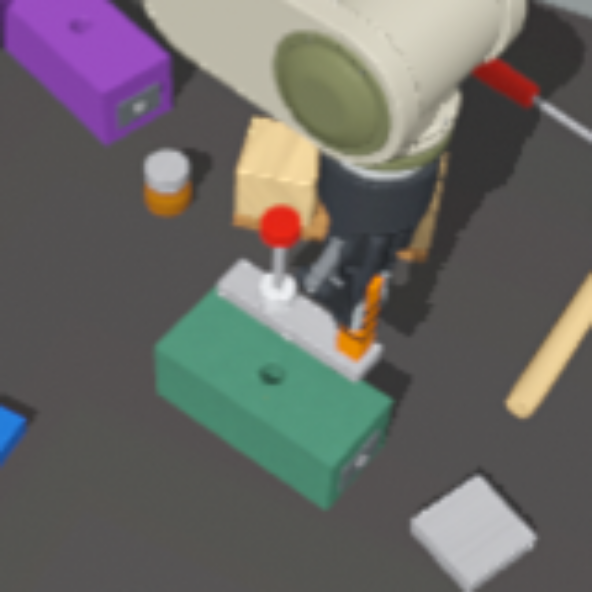

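View pics/w4.png

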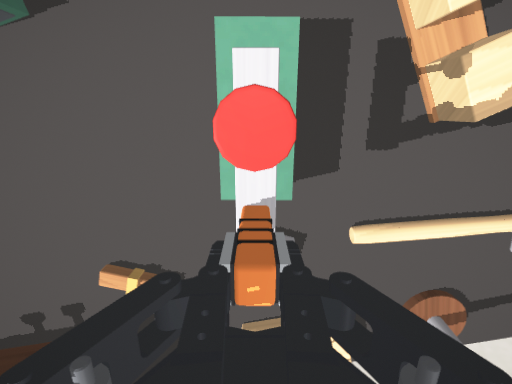

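```bash
python3 -m jog '[[-1,0.02,0,0.001,0],[-1,0.045,0,0.001,0],[-1,0.065,0,0.001,0],[-1,0.076,0,0.001,0],[-1,0.079,0,0.001,0],[-1,0.08,0,0.001,0],[-1,0.08,0,0.001,0]]' && python3 -m jog '[[-1,0.001,0,0,0],[-1,0.002,0,0,0],[-1,0.003,0,0,0],[-1,0.004,0,0,0],[-1,0.004,0,0,0]]'
```

```text
time_s: 6.95
position: [0.6111, -0.0084, 0.1523]
tool_rot: [[0.002, -0.982, 0.191], [-0.0, 0.191, 0.982], [-1.0, -0.002, -0.0]]
ft_force: [0.2, -0.5, -4.5]
grip_width: 0.0188
time_s: 7.45
position: [0.6106, -0.0081, 0.1472]
tool_rot: [[-0.0, -0.982, 0.191], [0.0, 0.191, 0.982], [-1.0, 0.0, -0.0]]
ft_force: [-0.2, -0.7, -3.8]
grip_width: 0.0188
```

```bash
python3 -m jog '[[-1,0.001,0,0,0],[-1,0.002,0,0,0],[-1,0.002,0,0,0]]' && python3 -m jog '[[-1,0.001,0,0,0],[-1,0.001,0,0,0]]'; python3 -m jog '[[-1,0.001,0,0,0],[-1,0.001,0,0,0]]';
```

```text
time_s: 7.75
position: [0.6106, -0.0081, 0.1451]
tool_rot: [[-0.0, -0.982, 0.191], [0.0, 0.191, 0.982], [-1.0, 0.0, 0.0]]
ft_force: [-0.1, 0.6, -4.6]
grip_width: 0.019
time_s: 7.95
position: [0.6108, -0.0082, 0.1446]
tool_rot: [[0.001, -0.982, 0.191], [-0.0, 0.191, 0.982], [-1.0, -0.001, 0.0]]
ft_force: [-0.0, -1.0, -2.3]
grip_width: 0.0188
time_s: 8.15
position: [0.6109, -0.0081, 0.1445]
tool_rot: [[0.001, -0.982, 0.191], [-0.0, 0.191, 0.982], [-1.0, -0.002, -0.0]]
ft_force: [-2.0, 0.4, 5.2]
grip_width: 0.0188
```

```bash
python3 -m jog '[[-0.4,0,0,0,0],[-0.2,0,0,0,0],[0,0,0,0,0],[0.3,0,0,0,0],[0.3,0,0,0,0],[0.3,-0.005,0,0,0],[0.3,-0.03,0,0,0],[0.3,-0.06,0,0,0],[0.3,-0.09,0,0,0],[0.3,-0.11,0,0,0],[0.3,-0.12,0,0,0],[0.3,-0.12,0,0,0]]' && python3 -c "
from h import *
snap('wrist','w5');snap('side','s5');snap('scene','e5')
im=load('s5')[0];cv2.imwrite('pics/s5c.png',cv2.resize(im[100:240,180:340],None,fx=4,fy=4)[:,:,::-1])
im=load('e5')[0];cv2.imwrite('pics/e5c.png',cv2.resize(im[100:260,200:360],None,fx=3.7,fy=3.7)[:,:,::-1])"
```

```text
time_s: 9.35
position: [0.6109, -0.0082, 0.2645]
tool_rot: [[0.002, -0.982, 0.191], [-0.0, 0.191, 0.982], [-1.0, -0.002, -0.0]]
ft_force: [0.5, -1.1, -0.9]
grip_width: 0.0556
```

View pics/s5c.png

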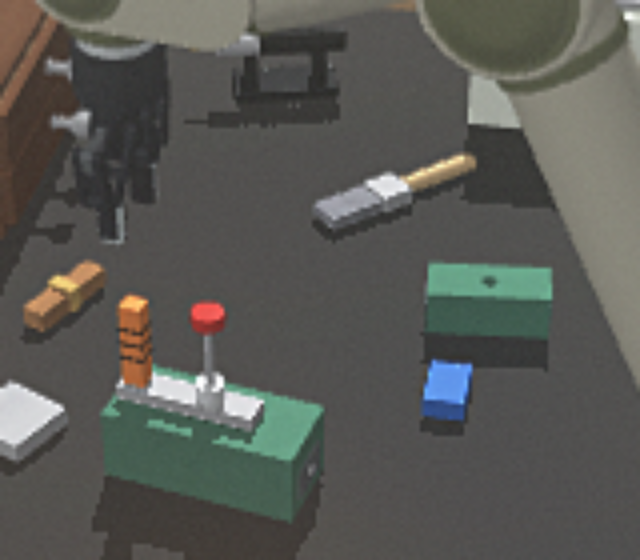

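View pics/e5c.png

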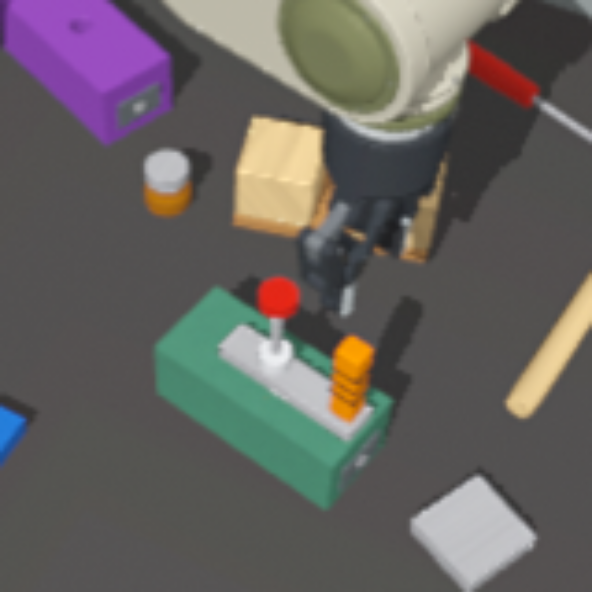

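View pics/w5.png

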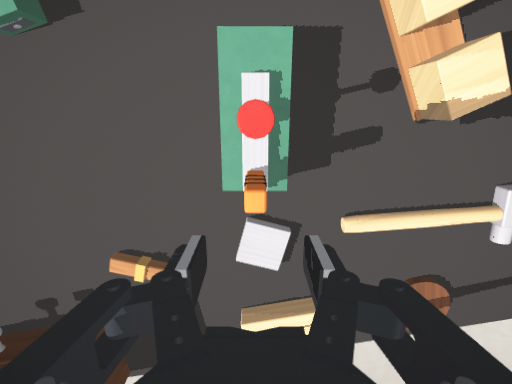

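```bash
python3 - <<'E'
from meas import *
W,m=load('w5');S,ms=load('s5');E,me=load('e5')
def red(im,near):
    hsv=cv2.cvtColor(np.ascontiguousarray(im),cv2.COLOR_RGB2HSV); h,s,v=[hsv[...,k].astype(int) for k in range(3)]
    return big(((h<6)|(h>172))&(s>130)&(v>80),near)[1:]
for n,im,mm,p in (('w',W,m,(255,118)),('s',S,ms,(232,179)),('e',E,me,(275,180))):
    c,st=red(im,p); print(n,c,st,onz(mm,*c,.178 if n=='w' else .172))
# block in this view
for n,im in(('w5',W),):
    C=[onz(m,u,v,.07)[:2] for u,v in ((218,27),(292,27),(287,190),(222,190))];print(np.mean(C,0))
o=env.observe();R=o['tool_rot'];T=np.array([.542,.0035,.23]);print(R.T@(T-o['position']))
E
```

```text
w [255.33795494 118.62824957] [ 237  100   38   39 1154] [0.54340711 0.00543924 0.178     ]
s [231.43396226 178.94339623] [228 176   8   7  53] [0.54277224 0.00686095 0.172     ]
e [274.61946903 180.03539823] [269 175  12  11 113] [0.54167422 0.00499551 0.172     ]
[0.54287588 0.00504192]
[ 0.0320841   0.06916628 -0.00166981]
```

```bash
python3 -m jog '[[-1,0,0.02,0,0],[-1,0,0.05,0,0],[-1,0,0.069,0,0],[-1,0.015,0.069,0,0],[-1,0.035,0.069,0,0],[-1,0.045,0.069,0,0],[-1,0.05,0.069,0,0],[-1,0.05,0.069,0,0],[-1,0.05,0.069,0,0],[-1,0.05,0.069,0,0]]' 40 && python3 -c "
from h import *
snap('side','s6');snap('scene','e6')
im=load('s6')[0];a=cv2.resize(im[110:220,180:290],None,fx=3.6,fy=3.6)
im=load('e6')[0];b=cv2.resize(im[120:230,220:330],None,fx=3.6,fy=3.6)
cv2.imwrite('pics/c6.png',np.hstack([a,b])[:,:,::-1])"
```

```text
time_s: 10.5
position: [0.5432, 0.0049, 0.214]
tool_rot: [[0.001, -0.982, 0.191], [-0.0, 0.191, 0.982], [-1.0, -0.001, -0.0]]
ft_force: [0.2, 0.3, -0.7]
grip_width: 0.0001
```

View pics/c6.png

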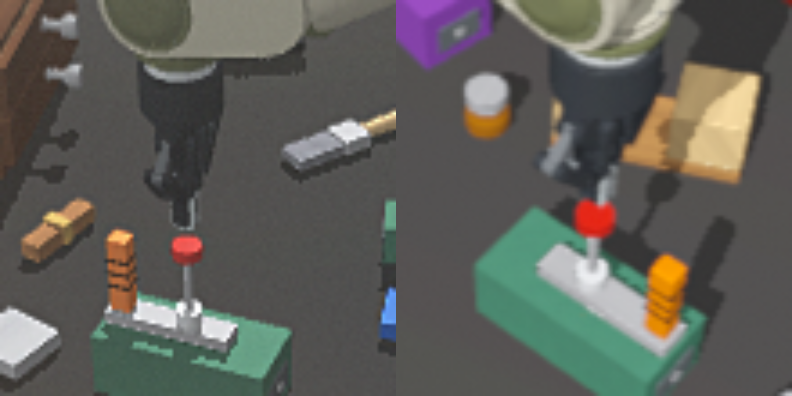

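```bash
python3 -m jog '[[-1,0.008,0,0,0],[-1,0.014,0,0,0],[-1,0.018,0,0,0],[-1,0.021,0,0,0],[-1,0.024,0,0,0],[-1,0.027,0,0,0],[-1,0.03,0,0,0],[-1,0.033,0,0,0],[-1,0.036,0,0,0],[-1,0.039,0,0,0],[-1,0.042,0,0,0],[-1,0.045,0,0,0],[-1,0.048,0,0,0],[-1,0.049,0,0,0]]';python3 -m jog '[[-1,0.001,0,0,0],[-1,0.002,0,0,0],[-1,0.003,0,0,0]]'
```

```text
time_s: 12.0
position: [0.5429, 0.005, 0.164]
tool_rot: [[-0.0, -0.982, 0.191], [0.0, 0.191, 0.982], [-1.0, 0.0, -0.0]]
ft_force: [-2.4, 0.3, 1.8]
grip_width: -0.0006
time_s: 12.3
position: [0.5429, 0.005, 0.1613]
tool_rot: [[0.0, -0.982, 0.191], [-0.0, 0.191, 0.982], [-1.0, -0.0, 0.0]]
ft_force: [-2.2, -0.3, 1.9]
grip_width: 0.0002
```

```bash
for i in 1 2 3; do python3 -m jog '[[-1,0.001,0,0,0],[-1,0.002,0,0,0]]' | egrep 'pos|ft'; done
```

```text
position: [0.543, 0.005, 0.1593]
ft_force: [-1.2, 0.0, 2.9]
position: [0.5429, 0.005, 0.1572]
ft_force: [-0.9, -0.5, 3.0]
position: [0.543, 0.005, 0.1552]
ft_force: [-0.8, -0.5, 2.8]
```

```bash
python3 -c "
from h import *
snap('side','s7')
im=load('s7')[0];cv2.imwrite('pics/s7c.png',cv2.resize(im[110:220,180:290],None,fx=5,fy=5)[:,:,::-1])"
```

```text
(no output)
```

View pics/s7c.png

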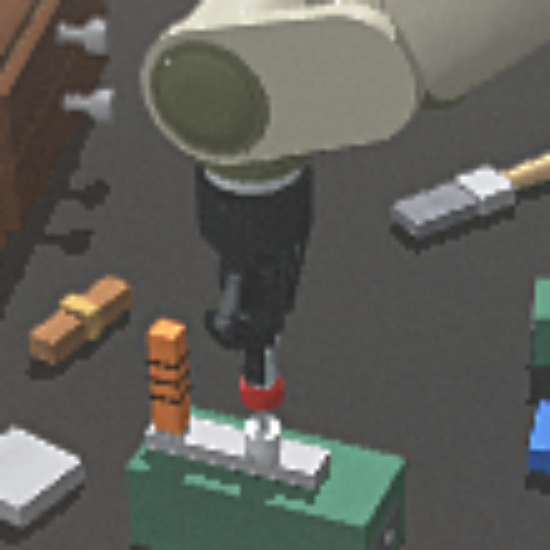

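```bash
for i in 1 2 3; do python3 -m jog '[[-1,0.001,0,0,0],[-1,0.002,0,0,0]]' | egrep 'pos|ft'; done
```

```text
position: [0.543, 0.005, 0.1533]
ft_force: [-0.7, 0.3, 2.3]
position: [0.543, 0.005, 0.1513]
ft_force: [-0.4, -0.1, 2.2]
position: [0.543, 0.005, 0.1492]
ft_force: [-1.3, 0.3, 2.6]
```

```bash
for i in 1 2 ; do python3 -m jog '[[-1,0.001,0,0,0],[-1,0.002,0,0,0]]' | egrep 'pos|ft'; done;  python3 -m jog '[[-1,0.001,0,0,0],[-1,0.001,0,0,0]]' | egrep 'pos|ft'
```

```text
position: [0.543, 0.005, 0.1472]
ft_force: [-1.9, 0.4, 2.1]
position: [0.5431, 0.005, 0.1455]
ft_force: [-4.2, 0.5, 12.6]
position: [0.5432, 0.005, 0.1454]
ft_force: [-3.8, 0.4, 10.6]
```

```bash
python3 -m jog '[[-1,0.001,0,0,0],[-1,0.001,0,0,0],[-1,0.001,0,0,0]]' | egrep 'time|pos|ft';python3 -m jog '[[-1,0,0,0,0],[-1,0,0,0,0],[-1,0,0,0,0],[-1,0,0,0,0],[-1,0,0,0,0],[-1,0,0,0,0],[-1,0,0,0,0],[-1,0,0,0,0],[-1,0,0,0,0],[-1,0,0,0,0],[-1,0,0,0,0],[-1,0,0,0,0],[-1,0,0,0,0]]' | egrep 'time|pos|ft'; python3 -c "
from h import *
snap('side','s8');snap('scene','e8')
im=load('s8')[0];a=cv2.resize(im[110:220,180:290],None,fx=3.6,fy=3.6)
im=load('e8')[0];b=cv2.resize(im[120:230,220:330],None,fx=3.6,fy=3.6)
cv2.imwrite('pics/c8.png',np.hstack([a,b])[:,:,::-1])"
```

```text
time_s: 14.45
position: [0.5435, 0.0049, 0.1453]
ft_force: [-3.8, 1.4, 17.8]
time_s: 15.75
position: [0.5435, 0.0049, 0.1453]
ft_force: [-3.9, 1.0, 18.5]
```

View pics/c8.png

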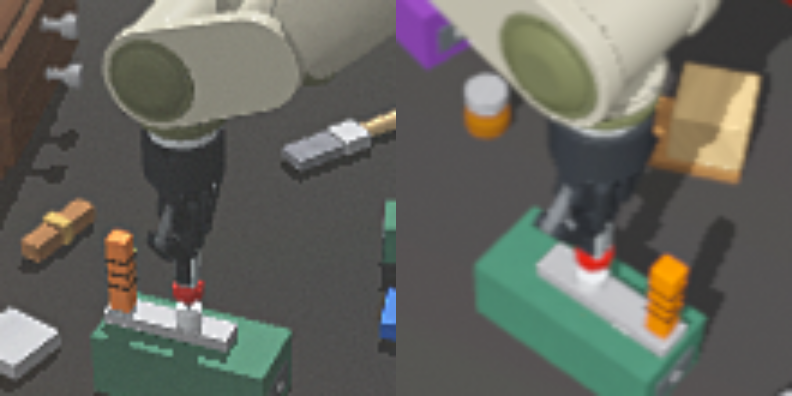

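```bash
python3 -m jog '[[-1,-0.003,0,0,0],[-1,-0.015,0,0,0],[-1,-0.04,0,0,0],[-1,-0.08,0,0,0],[-1,-0.12,0,0,0],[0,-0.12,-0.02,0,0],[0.4,-0.12,-0.05,0,0],[0.4,-0.12,-0.069,0,0],[0.4,-0.12,-0.069,0,0],[0.4,-0.12,-0.069,0,0],[0.4,-0.12,-0.069,0,0]]' && python3 -c "
from h import *
snap('wrist','w9');snap('side','s9')
im=load('s9')[0];cv2.imwrite('pics/s9c.png',cv2.resize(im[110:220,180:290],None,fx=5,fy=5)[:,:,::-1])"
```

```text
time_s: 16.95
position: [0.6099, -0.0079, 0.2636]
tool_rot: [[-0.0, -0.982, 0.191], [0.0, 0.191, 0.982], [-1.0, 0.0, 0.0]]
ft_force: [-0.5, 0.1, 0.4]
grip_width: 0.0597
```

View pics/w9.png

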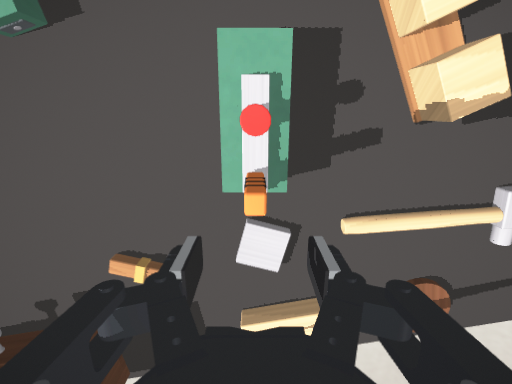

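View pics/s9c.png

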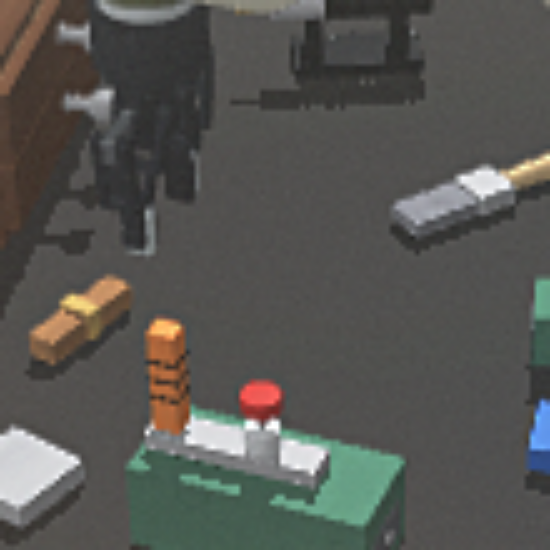

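```bash
python3 -m jog '[[0.4,0.03,0,0,0],[0.4,0.07,0,0,0],[0.4,0.1,0,0,0],[0.4,0.115,0,0,0],[0.4,0.119,0,0,0],[0.4,0.119,0,0,0],[0.4,0.119,0,0,0]]' 100 && python3 -m jog '[[-1,0,0,0,0],[-1,0,0,0,0],[-1,0,0,0,0],[-1,0,0,0,0],[-1,0,0,0,0],[-1,0,0,0,0],[-1,0,0,0,0],[-1,0,0,0,0]]' 100
```

```text
time_s: 17.75
position: [0.6111, -0.0082, 0.1457]
tool_rot: [[0.002, -0.982, 0.191], [-0.0, 0.191, 0.982], [-1.0, -0.002, -0.0]]
ft_force: [0.1, 0.5, 0.9]
grip_width: 0.0599
time_s: 18.55
position: [0.6109, -0.0081, 0.145]
tool_rot: [[0.001, -0.982, 0.191], [-0.0, 0.191, 0.982], [-1.0, -0.001, 0.0]]
ft_force: [-1.2, 1.6, 6.3]
grip_width: 0.0188
```

```bash
python3 -m jog '[[-1,-0.002,0,0,0],[-1,-0.01,0,0,0],[-1,-0.025,0,0,0],[-1,-0.045,0,0,0],[-1,-0.065,0,0,0],[-1,-0.085,0,0,0],[-1,-0.1,0,0,0],[-1,-0.11,0,0,0],[-1,-0.11,0,0,0],[-1,-0.11,0,0,0]]' && python3 -c "
from h import *
snap('wrist','w10');snap('side','s10')
im=load('s10')[0];cv2.imwrite('pics/s10c.png',cv2.resize(im[110:220,180:290],None,fx=5,fy=5)[:,:,::-1])"
```

```text
time_s: 19.55
position: [0.6104, -0.0081, 0.2535]
tool_rot: [[-0.001, -0.982, 0.191], [0.0, 0.191, 0.982], [-1.0, 0.001, 0.0]]
ft_force: [-0.3, 0.2, -3.3]
grip_width: 0.0188
```

View pics/w10.png

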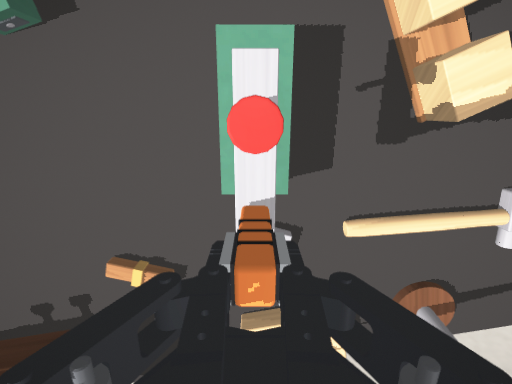

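View pics/s10c.png

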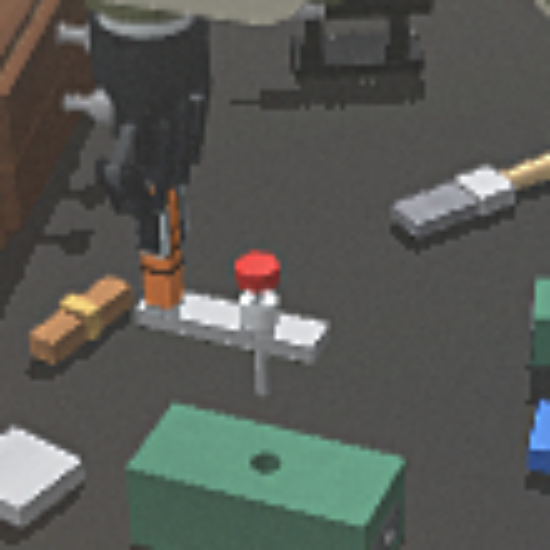

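```bash
python3 -m jog '[[-1,0,0.005,0.015,-0.03],[-1,0,0.016,0.04,-0.07],[-1,0,0.028,0.07,-0.12],[-1,0,0.04,0.1,-0.17],[-1,0,0.052,0.13,-0.22],[-1,0,0.064,0.16,-0.27],[-1,0,0.076,0.19,-0.32],[-1,0,0.088,0.22,-0.37],[-1,0,0.095,0.24,-0.4],[-1,0,0.098,0.25,-0.419],[-1,0,0.098,0.25,-0.419],[-1,0,0.098,0.25,-0.419]]' && python3 -c "
from h import *
snap('wrist','w11');snap('side','s11');snap('scene','e11')
im=load('s11')[0];a=cv2.resize(im[180:300,180:290],None,fx=3.6,fy=3.6)
im=load('e11')[0];b=cv2.resize(im[70:190,240:350],None,fx=3.6,fy=3.6)
cv2.imwrite('pics/c11.png',np.hstack([a,b])[:,:,::-1])"
```

```text
time_s: 20.85
position: [0.5623, 0.2554, 0.2541]
tool_rot: [[-0.0, -0.975, -0.224], [-0.001, -0.224, 0.975], [-1.0, 0.0, -0.0]]
ft_force: [-0.2, -0.1, -3.9]
grip_width: 0.0191
```

View pics/w11.png

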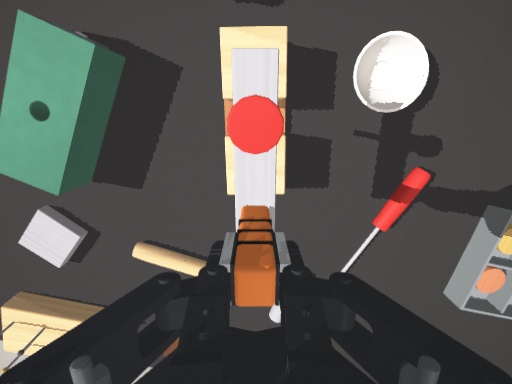

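View pics/c11.png

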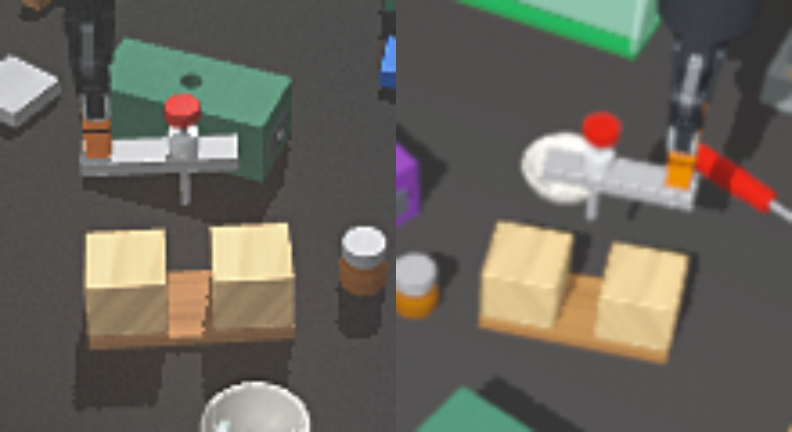

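```bash
python3 -c "
from h import *
im=load('w11')[0];cv2.imwrite('pics/c12.png',cv2.resize(im[15:205,195:310],None,fx=3.1,fy=3.1,interpolation=cv2.INTER_CUBIC)[:,:,::-1])"
```

```text
(no output)
```

View pics/c12.png

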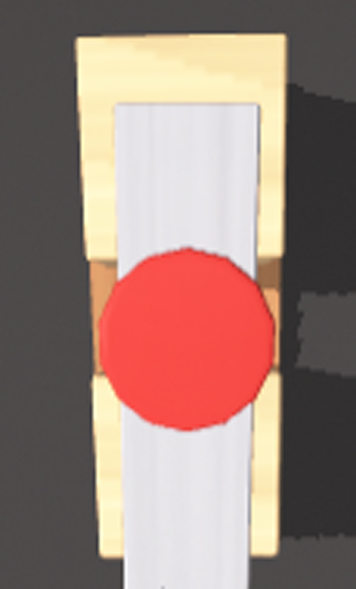

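```bash
python3 - <<'E'
from meas import *
W,m=load('w11')
f=lambda a,b:onz(m,195+a/3.1-.35,15+b/3.1-.35,.07)[:2]
P={k:f(*v) for k,v in dict(tl=(77,38),tr=(287,35),gl=(87,260),gr=(282,256),hl=(93,374),hr=(280,372),bl=(100,556),br=(278,556)).items()}
for k,v in P.items(): print(k,v)
print('mid',np.mean([P[k] for k in('tl','tr','bl','br')],0),'gapmid',np.mean([P[k] for k in('gl','gr','hl','hr')],0))
for a,b in(('tl','bl'),('tr','br'),('gl','hl')):
    d=P[b]-P[a];print(np.degrees(np.arctan2(d[1],d[0])),np.hypot(*d))
o=env.observe();R=o['tool_rot'];T=o['position'];K=onz(m,195+187/3.1-.35,15+339/3.1-.35,T[2]-.075+.061)
rod=T+.069*R[:,1];print('rod',rod,K,R.T@(K-T))
for G in ([.4945,.2402],): print(R.T@(np.r_[G,0]-rod))
E
```

```text
tl [0.417788   0.18489668]
tr [0.40158658 0.25177533]
gl [0.48468404 0.20122448]
gr [0.46808382 0.267662  ]
hl [0.52281213 0.21083893]
hr [0.50684537 0.27717443]
bl [0.59044974 0.22683433]
br [0.57491235 0.29437575]
mid [0.49618417 0.23947052] gapmid [0.49560634 0.23922496]
13.652146500558944 0.1776818633644076
13.80857912207465 0.17848422710601236
14.152771189256288 0.03932160711164657
rod [0.49526885 0.23951136 0.25430776] [0.4955609  0.23985279 0.24029863] [0.01400903 0.06863725 0.00027046]
[0.25430766 0.00056207 0.00089427]
```

```bash
python3 -m jog '[[-1,0.01,0,0,-0.012],[-1,0.03,0,0,-0.012],[-1,0.055,0,0,-0.012],[-1,0.078,0,0,-0.012],[-1,0.093,0,0,-0.012],[-1,0.1,0,0,-0.012],[-1,0.104,0,0,-0.012],[-1,0.104,0,0,-0.012]]' && python3 -m jog '[[-1,0.001,0,0,0],[-1,0.002,0,0,0],[-1,0.002,0,0,0]]' | egrep 'pos|ft'; python3 -m jog '[[-1,0.001,0,0,0],[-1,0.001,0,0,0]]' | egrep 'pos|ft';python3 -m jog '[[-1,0.001,0,0,0],[-1,0.001,0,0,0]]' | egrep 'pos|ft'
```

```text
time_s: 21.8
position: [0.5623, 0.2558, 0.1503]
tool_rot: [[0.0, -0.972, -0.236], [0.0, -0.236, 0.972], [-1.0, -0.0, 0.0]]
ft_force: [0.6, 0.2, -4.2]
grip_width: 0.0191
position: [0.5623, 0.256, 0.1486]
ft_force: [-0.8, -0.6, -4.3]
position: [0.5622, 0.256, 0.1473]
ft_force: [-1.1, 0.1, -4.4]
position: [0.5622, 0.256, 0.1462]
ft_force: [-0.1, -0.4, -3.9]
```

```bash
for i in 1 2; do python3 -m jog '[[-1,0.001,0,0,0],[-1,0.001,0,0,0]]' | egrep 'pos|ft';done;  python3 -m jog '[[-1,0.0005,0,0,0],[-1,0.0005,0,0,0]]' | egrep 'pos|ft'
```

```text
position: [0.5622, 0.2559, 0.1452]
ft_force: [-0.2, 1.0, -4.6]
position: [0.5623, 0.256, 0.145]
ft_force: [-2.3, -0.5, 2.4]
position: [0.5623, 0.256, 0.145]
ft_force: [-4.4, -1.5, 6.4]
```

```bash
python3 -m jog '[[-0.4,0,0,0,0],[-0.2,0,0,0,0],[0,0,0,0,0],[0.3,0,0,0,0],[0.4,0,0,0,0],[0.4,-0.005,0,0,0],[0.4,-0.03,0,0,0],[0.4,-0.06,0,0,0],[0.4,-0.09,0,0,0],[0.4,-0.11,0,0,0],[0.4,-0.13,0,0,0],[0.4,-0.13,0,0,0]]' && python3 -c "
from h import *
snap('wrist','w13');snap('side','s13');snap('scene','e13')
im=load('s13')[0];a=cv2.resize(im[180:300,180:290],None,fx=3.6,fy=3.6)
im=load('e13')[0];b=cv2.resize(im[70:190,240:350],None,fx=3.6,fy=3.6)
cv2.imwrite('pics/c13.png',np.hstack([a,b])[:,:,::-1])"
```

```text
time_s: 24.3
position: [0.5629, 0.2562, 0.2769]
tool_rot: [[0.006, -0.972, -0.237], [0.001, -0.237, 0.972], [-1.0, -0.006, -0.0]]
ft_force: [-0.1, -0.1, 0.1]
grip_width: 0.0598
```

View pics/c13.png

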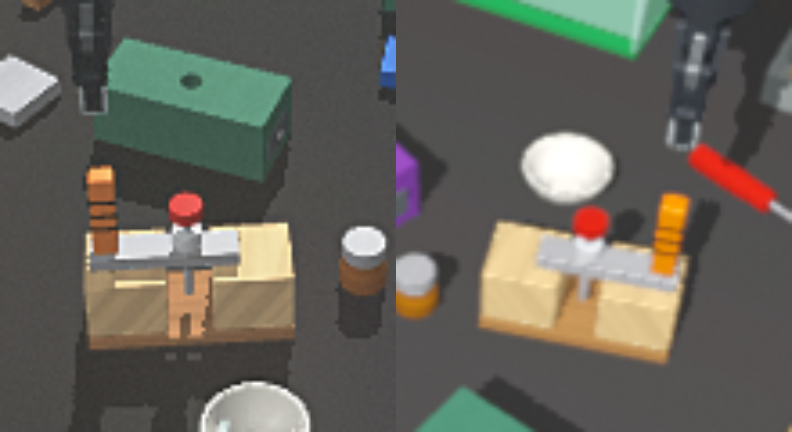

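View pics/w13.png

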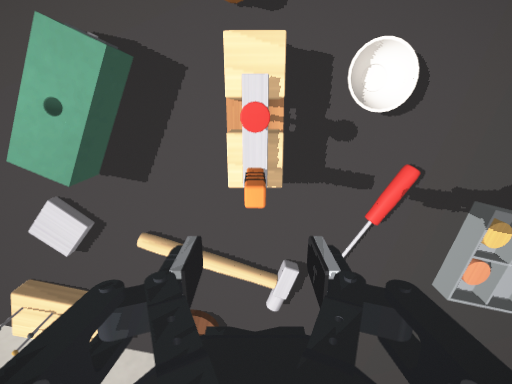

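View pics/e13.png

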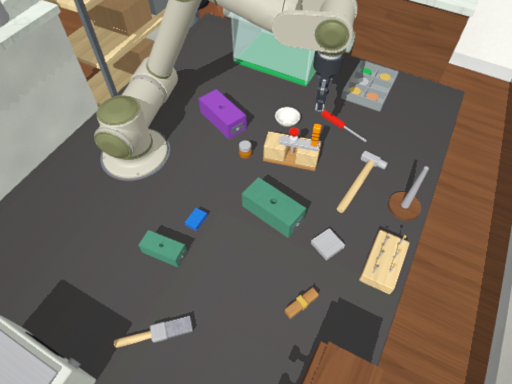

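```bash
python3 -m jog '[[0.4,-0.02,0,0,0],[0.4,-0.02,0,0,0],[0.4,-0.02,0,0,0],[0.4,-0.02,0,0,0],[0.4,-0.02,0,0,0]]' && python3 - <<'E'
from meas import *
S0,_=load('scene0'); 
E,me=snap('scene','e14');S,ms=snap('side','s14')
def red(im,near):
    hsv=cv2.cvtColor(np.ascontiguousarray(im),cv2.COLOR_RGB2HSV); h,s,v=[hsv[...,k].astype(int) for k in range(3)]
    return big(((h<6)|(h>172))&(s>130)&(v>80),near)[1]
print(tri(me,red(E,(294,132)),ms,red(S,(231,238))))
_,a=load('e5');_,b=load('s5')
print('before',tri(a,(274.6,180.0),b,(231.4,178.9)))
I,a=load('e13');J,b=load('s9')
d=cv2.absdiff(np.ascontiguousarray(S0),np.ascontiguousarray(E)).max(2); 
for n,(x,y) in dict(jar=(245,149),wax=(196,218),bb=(327,243),ring=(301,302),brush=(160,332),hammer=(360,182),driver=(343,125),bowl=(287,117)).items(): print(n,(d[y-12:y+12,x-12:x+12]>40).sum(),end=' ')
E
```

```text
time_s: 24.95
position: [0.562, 0.2559, 0.2928]
tool_rot: [[-0.002, -0.972, -0.237], [-0.0, -0.237, 0.972], [-1.0, 0.002, -0.0]]
ft_force: [-0.4, -0.7, -0.2]
grip_width: 0.0601
(array([0.49460005, 0.24097583, 0.12573189]), np.float64(0.001061368065466088))
before (array([0.54227989, 0.00562412, 0.17149866]), np.float64(0.0017525420149805346))
jar 0 wax 0 bb 0 ring 0 brush 0 hammer 0 driver 0 bowl 12
```

```bash
python3 -c "
from rig import env
print(env.close_job())"
```

```text
the job is handed in; nothing more can be done
None
```

The bore is about 46 mm deep, and the gauge now stands on the wooden rest with its rod still set. I handed the job in at about 25 s; no verdict was reported.

**What I did:**
- I gripped the gauge by the orange post and stood its foot flat on the larger green block. The camera put the rod within about 1 mm of the bore centre.
- I pushed the knob down with the closed fingers until the rod met the bottom, at about 46.5 mm of rod travel. I held it there at about 18 N for 1.3 s.
- I lifted the gauge by the post, lowered it across both pads of the rest with the rod in the gap, let go and backed off.

**What the last checks showed:**
- **Gauge:** it stands upright on both pads, with the rod hanging in the gap and nothing touching it.
- **Rod setting:** two-view triangulation puts the knob 46 mm below where it started, against 46.5 mm from the press. They agree within the roughly 2 mm camera calibration, so the cameras could not show a smaller slip.
- **Bystanders:** seven of the eight loose items show no change in the scene view. The bowl's window changed by 12 pixels; I took that to be shadow and did not check further.

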